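# Draw the slide tray from under a stack and dock it

## Task

The slide tray at the bottom of the stand is needed in the empty dock beside it. Draw it straight out by its tab from under the two tissue packs and the jar, which must settle in the stand with the jar still upright on top, then slide the tray into the dock and press it, firmly enough to feel the end stop (a few newtons), fully home beneath the lip and let go. The jaws at the exit and the dock are close fits, the jaws off centre, and nothing may be forced: give way sideways when you feel a corner catch, keep pushing and rubbing forces under about 15 N, and leave everything else on the table alone.

Things in the scene. Friction and masses are not known exactly. Their poses are not given: they have to be found in the camera images.
- tray: Flat bare-aluminium slide tray, 120 g, body 82 (x) x 112 (y) x 7 mm with four glass slides in its recess and a pull tab at its front (see tray_tab); at the start it lies under the packs on the stand's floor. Origin: centre of the body's underside; x points from the tab to the back edge (x = +41 mm), z up.
- tray_tab (a point): Where to take the tray: on its tab, 101 mm towards -x from the tray's origin, at mid-thickness. The tab is 26 mm wide (y), 7 mm thick, flush with the tray; its straight sides run from x = -41 to -116 mm of the tray (rounded end beyond). It sticks out between the jaws past the stand's base, 12 mm above the table with nothing below it. Axes as the tray's.
- stand: Fixed stand, grey base 126 x 164 mm, bare-aluminium walls, 52 mm high. Floor 12 mm above the table from x = -74 to +52 mm; side cheeks 142 mm apart, so the tray lies loose between them. The tray comes out at the front (-x), towards the stand's -x, and is clear once drawn 113 mm. Origin: underside, at the middle of the tray as it lies at the start (within 2 mm); x points to the back, z up.
- stand_bar (a point): Top middle of the stand's slippery white front bar, 6 mm thick, 9.5 to 34 mm above the stand's floor: it holds back the packs while the tray passes beneath. It lies 47 mm in front of the stand's origin. Axes as the stand's.
- stand_jaws (a point): On the stand's floor 64 mm in front of its origin, at the middle. Here two clamped steel jaws, 8 mm high, stand 114 mm apart (1 mm play each side of the tray), their inner faces flared 60 degrees from the draw (x = -55 to -72 mm). As a pair they are set up to 12 mm to either side of this point, unmeasured. A tray corner that meets a flare stops there: back off, shift away from it, draw on.
- pack_low: Lower white lens-tissue pack, 70 (x) x 110 (y) x 18 mm, 150 g, lying on the tray with its front edge about 3 mm behind the front bar, which holds it back. Origin: centre of its underside.
- pack_high: Upper white lens-tissue pack, 70 x 110 x 18 mm, 100 g, lying on the lower one. Origin: centre of its underside.
- jar: Amber jar with white lid, 45 mm across, 55 mm high, 80 g, standing on the upper pack. Origin: centre of its underside, z up.
- dock: Fixed empty dock, black base, low bare-aluminium cheeks, about 130 (x) x 160 (y) x 25 mm, mouth at -x. Floor 12 mm above the table from x = -40 to +60 mm; cheeks 12 mm high, 115 mm apart (1.5 mm play each side), flared from x = -38 to -64 mm to a mouth about 139 mm wide. Origin: underside, 12 mm below where the tray's origin lies when home; x points inwards, z up.
- dock_stop: Fixed black rubber end stop, rigid to the touch, 113 mm wide, at the back of the dock under an aluminium hold-down lip. The lip is 10 mm above the floor and reaches 8 mm in front of the stop, so the tray must be slid in. Origin: middle of the stop's front face at the dock's floor, 41 mm behind the dock's origin; x points inwards.
- dropper: Bystander: dropper bottle, 31 mm across, 86 mm high, standing behind and between the two fixtures. Origin: centre of its underside.
- petri: Bystander: petri dish, 64 mm across, 14 mm high, on the table at the left. Origin: centre of its underside.
- flask: Bystander: white square flask, 50 x 43 x 87 mm. Origin: centre of its underside.
- marker: Bystander: marker pen, 135 mm long, lying on the table at the right. Origin: its middle.
- pack_slides: Bystander: carton of slides, 78 x 28 x 20 mm, lying on the table at the left. Origin: centre of its underside.
Mind the look-alikes: they are no part of the job. What is shaped like the pack_high but turquoise is not meant. Of the things that look like the jar, the larger one is meant.

How it is judged:
By the outcome, as a careful person would: the job done as asked, in the order asked, and still so for the second after the job is handed in, with the robot touching nothing.
It also fails if it takes over 72 s, if anything falls off the work surface, if the arm or the gripper's body presses on something with over 40 N, if the wrist force passes 120 N, or if a joint passes its speed limit or range.

## Robot

A 6-joint arm with a two-finger parallel gripper is mounted at the origin on a cart in front of the work surface, level with it; the furniture and walls round the work are solid. World frame = base frame: x ahead of the robot, y to its left, z up, the work surface at z = 0. Lengths are in m, angles in rad, forces in N, time in s.
With the tool pointing down it reaches from about 0.425 to 0.95 m from the base axis. Payload 3.5 kg.
Tool frame: the origin (TCP) lies on the centre line of the jaws, within the pads' length; the fingertips stand ahead of it and the grasp point (between the pads) lies 11 mm behind it (tips_ahead is the z of the fingertips in the tool frame, in m); z points along the fingers, y is the direction in which the jaws open and shut (so a half turn about z gives the same grasp; the last joint's range is limited). The gripper opens to 85 mm and grips with 20 to 120 N. Pads are 22 mm wide; open, the fingers measure 114 mm over their backs; the gripper's body (76 mm by 85 mm) begins 54 mm behind the grasp point. The pads swing forward as they close: fully open they stand 13 mm farther back than shut.
Start: joints at [-1.386, 0.286, 1.577, -0, 1.279, -0.15], TCP at [0.222, -0.637, 0.239] pointing down, gripper open.
Joint ranges: [-2.77, 2.77], [-0.9, 2.22], [0.21, 2.48], [-1.53, 4.67], [0.24, 2.81], [-2.84, 2.84]. Speed limits (rad/s): [2.79, 2.79, 3.14, 3.14, 3.14, 3.14].

## Interface

Orientations are given as a unit quaternion [x, y, z, w].
In Python, from plant import * gives the robot as it stands. The module is installed in compiled form; this text tells all that it offers.
- The arm moves only by the tool move_arm, never from a script. Its arguments are lists of equal length, an entry for each row: "linear": the shift along the world's x, y, z in m, a list of three; "twist": the turn, a rotation vector about the world's x, y, z in degrees, a list of three. A call has 1 to 20 rows; each row shifts and turns the pose as measured when the row begins; what a row does not reach is not made up. A row lasts 1/12 s, in which the tool goes at most 41.7 mm and 7.16 degrees, less where a joint would pass 70% of its speed; a pose out of reach is approached as far as the arm can. A call is refused whole if a number of a shift passes 0.0417 or a number of a turn 7.16, either way. A call with a gripper value outside its range is refused whole. "grip" is the opening, from 0 (shut) to 1 (fully open), set as the call begins (left out, the last holds). The fingers move at their own pace and stop on an object; "force" is the grip in N (left out, the last holds). Time passes only in rows, so rows that do not move let the fingers close. It gives the time, the measured TCP pose, the force and the opening at its end, in the units of the state.
- get_state(): the state, without advancing time (a new reading comes with each control period).
- read_camera(name): name is "side" or "top" or "wrist"; returns a dict with "img" (420x560x3 uint8, blue, green, red), "depth" (420x560 float32, m along the optical axis (not along the pixel's ray), 0 where there is no reading), "fx", "fy", "cx", "cy" (pixels), "rvec" (rotation vector, rad) and "tvec" (3), from world to camera coordinates, as OpenCV has them. Camera axes: x right, y down, z forward; pixel columns grow to the right and rows downward; lengths in m; the calibration is good to about 2 mm. A picture is of the moment at which its call begins.
- sign_off(): hands the job in, once; it reports no verdict.
The state is a dict: "time": time; "qpos": joint angles; "dq": joint speeds; "joint_efforts": joint torques, N m; "eef_pos": TCP position; "tcp_rot": TCP orientation; "contact_force": force on the tool from outside, world axes, zero at the start; "wrist_torque": the same for the moment, N m; "opening": opening from 0.0 (shut) to 1.0 (fully open).
Only numpy, scipy, OpenCV 4.12 (cv2) and the standard library are available. Lean on these libraries where they do the work, as an engineer would, in place of code of your own. Each camera call takes 0.05 s, during which the arm holds its last target.

## Working session

There is one attempt and no reset: what is moved stays moved. The work goes in short steps, Python scripts to look and compute and a tool call to move; the robot and the scene stay as the last step left them, time stands still between calls to the robot, and variables do not carry over. Pictures are saved under pics/ and viewed, and the job is handed in when it is done.

Besides the shell and the picture viewer there is one more tool, called after ">>>" by a JSON object that holds its "fn" and its "kwargs". move_arm: Moves the arm, as the interface text tells. Its arguments: {"type":"object","properties":{"linear":{"type":"array","items":{"type":"array","items":{"type":"number"}}},"twist":{"type":"array","items":{"type":"array","items":{"type":"number"}}},"grip":{"type":"number"},"force":{"type":"number"}},"required":["linear","twist"]}

```bash
mkdir -p pics; cat > h.py <<'E'
from plant import *
import numpy as np, cv2
def cam(n):
    c=read_camera(n); R,_=cv2.Rodrigues(np.array(c['rvec'],float)); c['R']=R; c['t']=np.array(c['tvec'],float).ravel(); return c
def cloud(c):
    d=c['depth']; v,u=np.mgrid[:d.shape[0],:d.shape[1]]
    P=np.stack([(u-c['cx'])/c['fx']*d,(v-c['cy'])/c['fy']*d,d],-1)
    W=(P-c['t'])@c['R']; W[d==0]=np.nan; return W
def proj(c,p):
    q=c['R']@np.array(p)+c['t']; return q[0]/q[2]*c['fx']+c['cx'],q[1]/q[2]*c['fy']+c['cy']
E
python3 - <<'E'
from h import *
s=get_state(); print(s)
for n in ['top','side','wrist']:
    c=cam(n); cv2.imwrite(f'pics/{n}0.png',c['img']); np.save(f'pics/{n}0.npy',cloud(c)); print(n,-c['R'].T@c['t'],c['fx'])
E
```

```text
{'time': 0.0, 'qpos': array([-1.38599508e+00,  2.87176173e-01,  1.57816915e+00, -2.11903420e-05,
        1.27861290e+00, -1.50011109e-01]), 'dq': array([-0.00030867,  0.00103738, -0.0008224 ,  0.00040567, -0.00173995,
        0.00072913]), 'joint_efforts': array([ 7.15149071e-06, -4.05982876e+01, -2.92628074e+01, -1.43885995e-04,
        5.71145807e-03, -6.41840884e-06]), 'eef_pos': array([ 0.22169703, -0.63687785,  0.23794441]), 'tcp_rot': array([ 9.86019080e-01,  1.66628256e-01, -3.07145524e-05, -1.18242944e-03]), 'contact_force': array([-0.56391689, -0.19666591, -0.24527669]), 'wrist_torque': array([-0.01395925, -0.04089772, -0.02660891]), 'opening': 0.99699098939062}
top [ 0.3902638  -0.05951831  1.03314328] 389.8803105782285
side [-0.01685541  1.03565349  0.52065733] 419.9608172436379
wrist [ 0.29298064 -0.6124188   0.37315688] 318.7806457378334
```

View pics/top0.png

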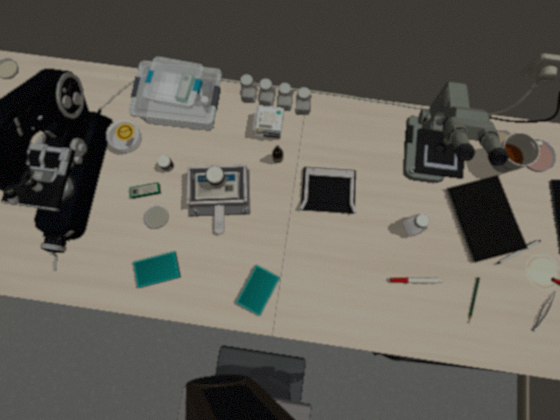

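View pics/side0.png

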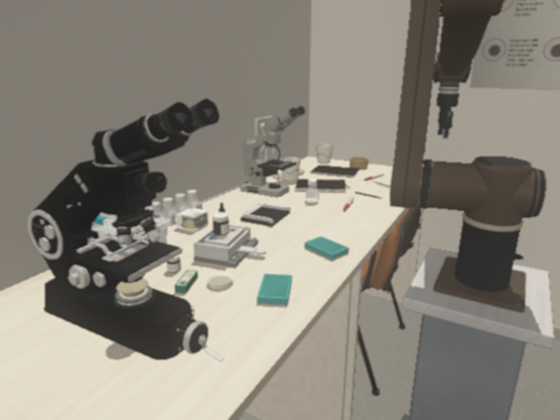

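View pics/wrist0.png

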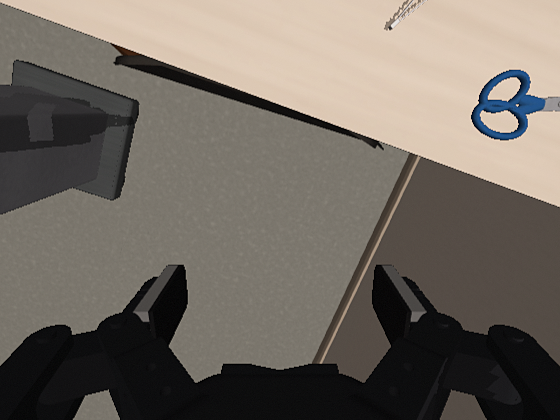

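The top view shows the stand at about (218,188) with its tab at (219,222), the dock at (329,190), the dropper at (277,154), the petri dish at (156,217) and turquoise packs at (156,270) and (258,290). The small jar look-alike is at (165,163); the larger one is on the stand at (215,175). I'll crop and measure these.

```bash
python3 - <<'E'
from h import *
im=cv2.imread('pics/top0.png'); W=np.load('pics/top0.npy')
a=im[140:250,140:370]; a=cv2.convertScaleAbs(a,alpha=1.3,beta=15)
cv2.imwrite('pics/crop0.png',cv2.resize(a,None,fx=3.4,fy=3.4,interpolation=cv2.INTER_CUBIC))
for u in (213,216,219,222,225):
  for v in (212,218,224,230,233): print(u,v,W[v,u].round(3),im[v,u])
# height mask
z=W[...,2]
def box(u0,u1,v0,v1,za,zb):
  m=np.zeros(z.shape,bool); m[v0:v1,u0:u1]=1
  m&=(z>za)&(z<zb); P=W[m]; print(m.sum(),P.mean(0).round(4),P.min(0).round(4),P.max(0).round(4)); return P
print('stand');P=box(180,255,160,216,.04,.056); print(cv2.minAreaRect(P[:,:2].astype(np.float32)))
P=box(180,255,160,240,.005,.2); 
print('tab');P=box(205,235,214,240,.008,.03);print(cv2.minAreaRect(P[:,:2].astype(np.float32)))
print('dock');P=box(295,362,160,220,.005,.04);print(cv2.minAreaRect(P[:,:2].astype(np.float32)))
P=box(295,362,160,220,.02,.04);print(cv2.minAreaRect(P[:,:2].astype(np.float32)))
E
```

```text
213 212 [0.589 0.163 0.014] [75 77 78]
213 218 [ 0.576  0.164 -0.002] [ 93 103 108]
213 224 [ 0.56   0.161 -0.003] [ 88  97 103]
213 230 [ 0.543  0.157 -0.001] [ 94 104 112]
213 233 [0.535 0.156 0.001] [ 93 103 111]
216 212 [0.589 0.154 0.02 ] [138 142 148]
216 218 [0.574 0.152 0.016] [137 143 146]
216 224 [0.557 0.148 0.019] [128 134 136]
216 230 [0.541 0.145 0.019] [140 145 149]
216 233 [0.536 0.148 0.   ] [ 99 108 113]
219 212 [0.591 0.147 0.016] [141 146 149]
219 218 [0.575 0.144 0.017] [140 146 149]
219 224 [0.559 0.141 0.018] [124 127 128]
219 230 [0.543 0.138 0.018] [137 142 145]
219 233 [0.535 0.137 0.016] [122 128 132]
222 212 [0.592 0.139 0.017] [138 143 146]
222 218 [0.575 0.135 0.023] [139 143 146]
222 224 [0.559 0.132 0.02 ] [131 134 136]
222 230 [0.544 0.13  0.02 ] [138 139 143]
222 233 [ 0.539  0.132 -0.002] [116 126 133]
225 212 [0.594 0.132 0.012] [76 79 78]
225 218 [0.58  0.131 0.   ] [131 146 155]
225 224 [0.564 0.128 0.001] [127 142 151]
225 230 [0.548 0.125 0.001] [132 145 155]
225 233 [0.54  0.124 0.   ] [133 149 159]
stand
1177 [0.6528 0.1603 0.0513] [0.595  0.0748 0.04  ] [0.7227 0.244  0.056 ]
((0.6592940092086792, 0.16008733212947845), (0.10313112288713455, 0.156823068857193), 10.306629180908203)
3258 [0.6396 0.1536 0.0416] [0.5345 0.0678 0.0051] [0.7457 0.2776 0.1136]
tab
201 [0.5622 0.1413 0.0185] [0.5345 0.1257 0.0089] [0.5891 0.1844 0.0243]
((0.5588454008102417, 0.15395838022232056), (0.05393888056278229, 0.05373916029930115), 8.331724166870117)
dock
2334 [ 0.6955 -0.1355  0.0144] [ 0.6303 -0.2149  0.005 ] [ 0.7765 -0.0349  0.0303]
((0.7028183341026306, -0.12481142580509186), (0.14272548258304596, 0.16607438027858734), 6.224194526672363)
552 [ 0.7196 -0.135   0.0244] [ 0.6312 -0.2149  0.02  ] [ 0.7569 -0.0655  0.0303]
((0.6950275301933289, -0.13606980443000793), (0.1179649606347084, 0.14966095983982086), 4.163130283355713)
```

View pics/crop0.png

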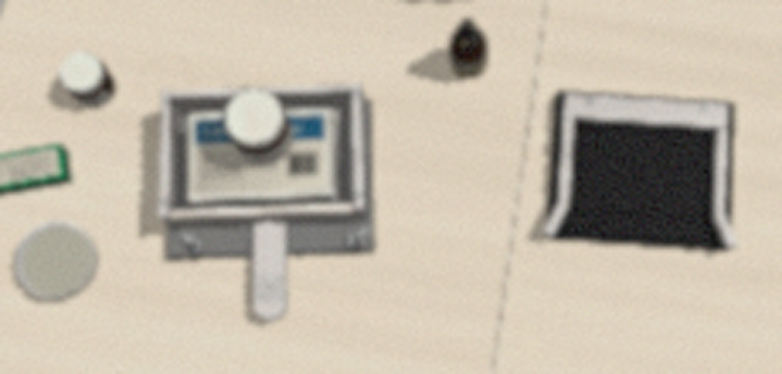

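```bash
python3 -c "
import plant;print([x for x in dir(plant) if x[0]!='_']);print(getattr(plant,'tips_ahead',None))"
```

```text
['Unreachable', 'get_state', 'read_camera', 'sign_off', 'tips_ahead']
0.008
```

>>> {"fn": "move_arm", "kwargs": {"linear": [[0.03, 0.02, 0], [0.03, 0.03, 0], [0.03, 0.035, 0], [0.03, 0.035, 0], [0.03, 0.035, 0], [0.03, 0.035, 0], [0.03, 0.035, 0], [0.02, 0.035, 0], [0.01, 0.035, 0], [0, 0.035, 0], [0, 0.035, 0], [0, 0.035, 0], [0, 0.035, 0], [0, 0.035, 0], [0, 0.035, 0], [0, 0.035, 0], [0, 0.035, 0], [0, 0.035, 0], [0, 0.035, 0], [0, 0.035, 0]], "twist": [[0, 0, -3], [0, 0, -3], [0, 0, -3], [0, 0, 0], [0, 0, 0], [0, 0, 0], [0, 0, 0], [0, 0, 0], [0, 0, 0], [0, 0, 0], [0, 0, 0], [0, 0, 0], [0, 0, 0], [0, 0, 0], [0, 0, 0], [0, 0, 0], [0, 0, 0], [0, 0, 0], [0, 0, 0], [0, 0, 0]], "grip": 1}}

```text
time: 1.82
eef_pos: [0.4427, 0.0501, 0.2305]
tcp_rot: [0.997, 0.077, -0.001, -0.004]
contact_force: [1.1, -1.0, 0.2]
opening: 1.0
```

>>> {"fn": "move_arm", "kwargs": {"linear": [[0.03, 0.025, 0.01], [0.03, 0.025, 0.01], [0.0, 0.03, 0], [0, 0, 0], [0, 0, 0]], "twist": [[0, 0, 1], [0, 0, 0], [0, 0, 0], [0, 0, 0], [0, 0, 0]]}}

```text
time: 2.23
eef_pos: [0.4987, 0.1419, 0.2465]
tcp_rot: [0.996, 0.091, -0.006, -0.005]
contact_force: [-0.0, 0.5, -0.6]
opening: 0.997
```

```bash
python3 - <<'E'
from h import *
s=get_state(); print(s['eef_pos'],s['tcp_rot'])
c=cam('wrist'); cv2.imwrite('pics/w1.png',c['img']); np.save('pics/w1.npy',cloud(c)); 
np.savez('pics/w1c.npz',R=c['R'],t=c['t'],fx=c['fx'],fy=c['fy'],cx=c['cx'],cy=c['cy'])
E
```

```text
[0.49869773 0.1418996  0.24650772] [ 0.99577873  0.09146032 -0.00561573 -0.00530904]
```

View pics/w1.png

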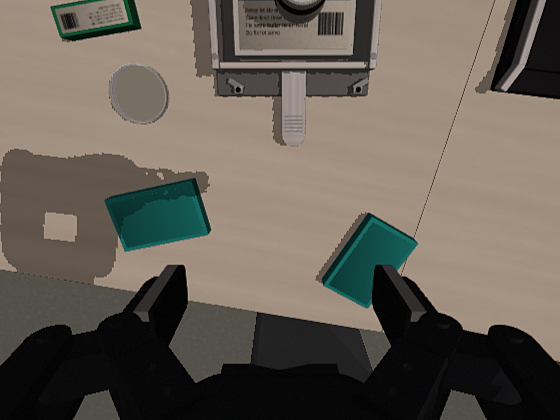

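The wrist view shows the tab from (294,75) to (294,145). The jaws are at about (235,85) and (357,85). I'll measure the stand region closely.

```bash
python3 - <<'E'
from h import *
im=cv2.imread('pics/w1.png'); W=np.load('pics/w1.npy')
a=im[0:150,200:395]; cv2.imwrite('pics/w1z.png',cv2.resize(a,None,fx=4,fy=4,interpolation=cv2.INTER_CUBIC))
# tab edges per row from colour/height
z=W[...,2]
for v in range(98,150,4):
    m=np.where((z[v,260:330]>.010)&(z[v,260:330]<.03))[0]+260
    if len(m): print(v,m[0],m[-1],W[v,m[0]].round(4),W[v,m[-1]].round(4))
m=np.zeros(z.shape,bool); m[98:138,270:320]=1; m&=(z>.013)&(z<.025); P=W[m]
print(cv2.minAreaRect(P[:,:2].astype(np.float32)),P[:,2].mean())
# base front edge
pts=[]
for u in list(range(222,268,4))+list(range(312,366,4)):
    col=z[80:115,u]; k=np.where(col>.006)[0]
    if len(k): pts.append(W[80+k[-1],u]); 
pts=np.array(pts); print(pts.round(4)[::4]); p=np.polyfit(pts[:,1],pts[:,0],1); print('base front yaw',-np.degrees(np.arctan(p[0])))
# wall top bar
m=np.zeros(z.shape,bool); m[55:80,205:390]=1; m&=(z>.040)&(z<.06); P=W[m]; print(P.min(0),P.max(0),cv2.minAreaRect(P[:,:2].astype(np.float32)))
E
```

```text
98 282 305 [0.5822 0.1574 0.0187] [0.5866 0.1332 0.0204]
102 282 305 [0.5782 0.1566 0.0187] [0.5827 0.1323 0.0193]
106 282 305 [0.5741 0.1558 0.02  ] [0.5786 0.1315 0.0199]
110 282 305 [0.5701 0.1551 0.0195] [0.5746 0.1306 0.0194]
114 282 305 [0.566  0.1543 0.0198] [0.5705 0.1297 0.0183]
118 282 305 [0.5619 0.1535 0.0195] [0.5664 0.1288 0.0182]
122 282 304 [0.5577 0.1528 0.0187] [0.5622 0.1292 0.0212]
126 282 304 [0.5535 0.152  0.0185] [0.5579 0.1282 0.0189]
130 282 304 [0.5494 0.1512 0.0202] [0.5538 0.1274 0.0202]
134 282 304 [0.5451 0.1504 0.0196] [0.5496 0.1265 0.0199]
138 282 304 [0.5409 0.1496 0.0202] [0.5453 0.1256 0.0194]
142 284 301 [0.5368 0.1466 0.0187] [0.5404 0.1279 0.0195]
146 290 296 [0.5339 0.1392 0.0198] [0.5351 0.1325 0.0194]
((0.5642898082733154, 0.14119482040405273), (0.04110145941376686, 0.0251621063798666), 10.629894256591797) 0.019601255379290836
[[0.5724 0.2228 0.0098]
 [0.5756 0.2055 0.0087]
 [0.5788 0.1883 0.0077]
 [0.5905 0.1252 0.0073]
 [0.5937 0.108  0.0079]
 [0.5969 0.0905 0.0067]
 [0.6001 0.0731 0.0067]]
base front yaw 10.483979356640827
[0.59518746 0.07550961 0.04002594] [0.63509846 0.22987264 0.05758882] ((0.6156699657440186, 0.15249286592006683), (0.013643714599311352, 0.15565232932567596), 10.465441703796387)
```

View pics/w1z.png

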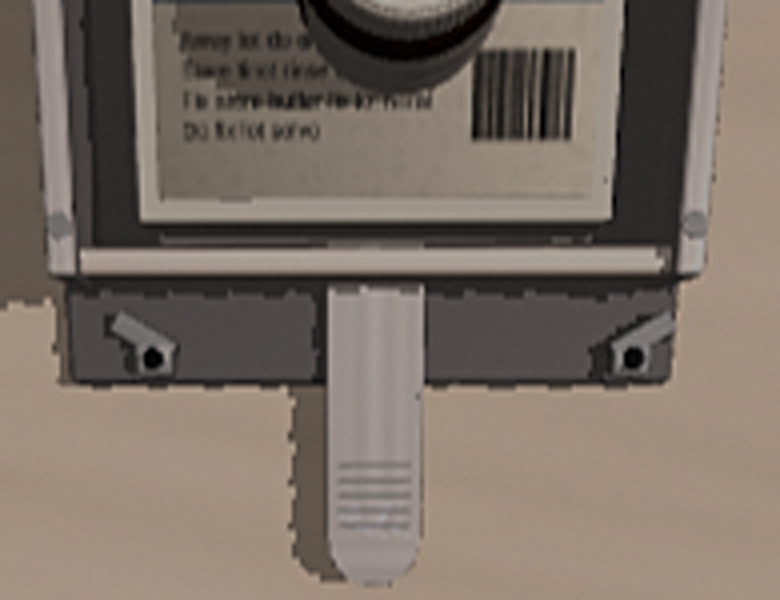

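```bash
python3 - <<'E'
from h import *
im=cv2.imread('pics/w1.png'); 
a=im[72:100,215:375]; b=np.hstack([a[:,:45],a[:,115:160]]); cv2.imwrite('pics/w1j.png',cv2.resize(b,None,fx=8,fy=8,interpolation=cv2.INTER_NEAREST))
c=np.load('pics/w1c.npz'); R,t=c['R'],c['t']
def ray(u,v,z):
    d=R.T@np.array([(u-c['cx'])/c['fx'],(v-c['cy'])/c['fy'],1]); o=-R.T@t; return o+d*(z-o[2])/d[2]
th=np.radians(10.5); ex=np.array([np.cos(th),np.sin(th),0]); ey=np.array([-np.sin(th),np.cos(th),0])
tabend=ray(293,146.8,.019); tl=ray(281.6,110,.019); tr=ray(305.6,110,.019)
for n,p in dict(end=tabend,tl=tl,tr=tr,jl=ray(243.9,86.5,.02),jr=ray(351.6,86.5,.02),bl=ray(217.3,90,.012),br=ray(368.8,90,.012),wl=ray(213,66,.046),wr=ray(374,66,.046),bar=ray(293,66,.046)).items(): print(n,p.round(4),'x,y',round(p@ex,4),round(p@ey,4))
E
```

```text
end [0.5335 0.1357 0.019 ] x,y 0.5493 0.0362
tl [0.57   0.1555 0.019 ] x,y 0.5888 0.049
tr [0.5747 0.1299 0.019 ] x,y 0.5888 0.023
jl [0.5861 0.1992 0.02  ] x,y 0.6126 0.089
jr [0.6068 0.0872 0.02  ] x,y 0.6125 -0.0249
bl [0.5776 0.2282 0.012 ] x,y 0.6095 0.1191
br [0.6074 0.0665 0.012 ] x,y 0.6094 -0.0453
wl [0.5982 0.2281 0.046 ] x,y 0.6298 0.1153
wr [0.6263 0.0755 0.046 ] x,y 0.6295 -0.0399
bar [0.6122 0.1521 0.046 ] x,y 0.6297 0.038
```

View pics/w1j.png

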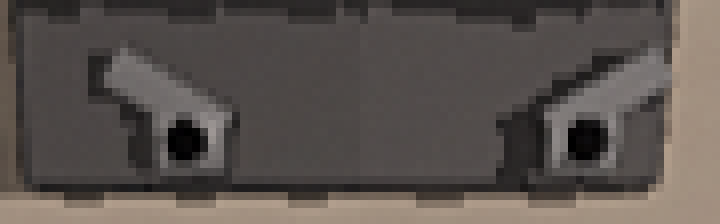

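```bash
cat >> h.py <<'E'
from scipy.spatial.transform import Rotation as Ro
TH=np.radians(10.5); EX=np.array([np.cos(TH),np.sin(TH),0]); EY=np.array([-np.sin(TH),np.cos(TH),0])
def st(yaw=10.5,tgt=None):
    s=get_state(); D=Ro.from_euler('z',yaw,degrees=True)*Ro.from_quat([1,0,0,0])
    e=(D*Ro.from_quat(s['tcp_rot']).inv()).as_rotvec(degrees=True)
    print('t',round(s['time'],2),'p',s['eef_pos'].round(4),'rotcorr',e.round(2),'F',s['contact_force'].round(2),'T',s['wrist_torque'].round(2),'op',round(s['opening'],3))
    if tgt is not None: print('delta',(np.array(tgt)-s['eef_pos']).round(4))
    return s
E
python3 - <<'E'
from h import *
st(10.5,[.5598,.1404,.05])
E
```

```text
t 2.28 p [0.4983 0.1416 0.2462] rotcorr [-0.58 -0.74  0.06] F [-0.73  0.04 -0.48] T [-0.04  0.    0.06] op 1.001
delta [ 0.0615 -0.0012 -0.1962]
```

>>> {"fn": "move_arm", "kwargs": {"linear": [[0.02, 0, -0.03], [0.02, 0, -0.035], [0.02, 0, -0.035], [0, 0, -0.035], [0, 0, -0.035], [0, 0, -0.02], [0, 0, 0], [0, 0, 0]], "twist": [[-0.6, -0.7, 0], [0, 0, 0], [0, 0, 0], [0, 0, 0], [0, 0, 0], [0, 0, 0], [0, 0, 0], [0, 0, 0]], "grip": 0.8}}

```text
time: 2.95
eef_pos: [0.5599, 0.132, 0.0529]
tcp_rot: [0.996, 0.086, 0.004, 0.002]
contact_force: [0.6, -0.2, 0.9]
opening: 0.801
```

```bash
python3 - <<'E'
from h import *
st(10.5,[.5598,.1404,.011])
c=cam('wrist'); cv2.imwrite('pics/w2.png',c['img'])
E
```

```text
t 2.95 p [0.5599 0.132  0.0529] rotcorr [0.14 0.49 0.65] F [ 0.62 -0.17  0.92] T [-0.02 -0.03 -0.02] op 0.801
delta [-0.0001  0.0084 -0.0419]
```

View pics/w2.png

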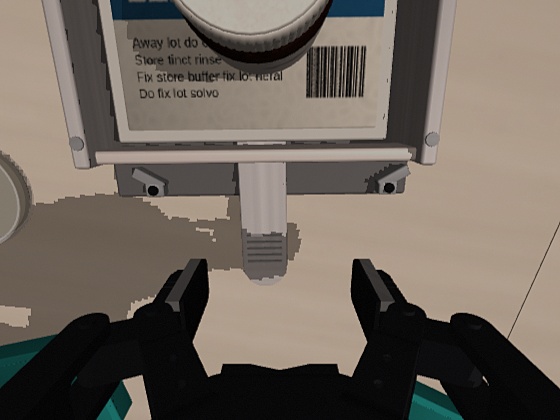

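The tab is centred at about u=264 and the fingers at 279, so +8 mm in y is right. The jaws' inner faces sit a few mm to the right of the tray's centre. I'll zoom in to settle that.

```bash
python3 - <<'E'
import cv2
im=cv2.imread('pics/w2.png')
a=im[150:215,110:415]; cv2.imwrite('pics/w2z.png',cv2.resize(a,(0,0),fx=2.6,fy=5,interpolation=cv2.INTER_NEAREST))
E
```

```text
(no output)
```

View pics/w2z.png

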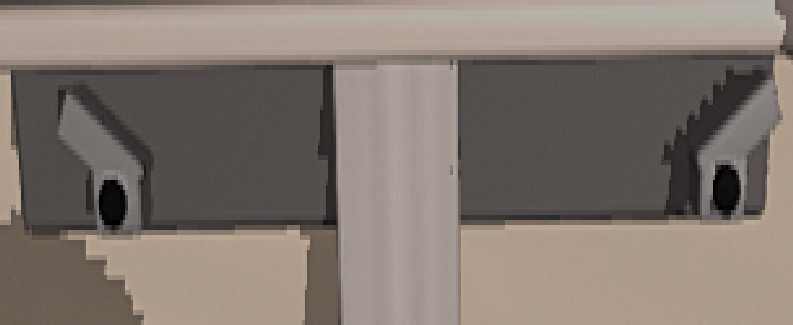

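>>> {"fn": "move_arm", "kwargs": {"linear": [[0, 0.0085, 0], [0, 0, -0.015], [0, 0, -0.015], [0, 0, 0], [0, 0, 0]], "twist": [[0.1, 0.5, 0.6], [0, 0, 0], [0, 0, 0], [0, 0, 0], [0, 0, 0]]}}

```text
time: 3.42
eef_pos: [0.5672, 0.1416, 0.0342]
tcp_rot: [0.996, 0.091, 0.009, 0.0]
contact_force: [0.4, -1.0, 0.1]
opening: 0.798
```

```bash
python3 - <<'E'
from h import *
st(10.5,[.5598,.1404,.011])
E
```

```text
t 3.42 p [0.5672 0.1416 0.0342] rotcorr [-0.08  1.02  0.04] F [ 0.4  -0.98  0.12] T [-0.07  0.01  0.02] op 0.798
delta [-0.0074 -0.0012 -0.0232]
```

>>> {"fn": "move_arm", "kwargs": {"linear": [[-0.007, -0.001, -0.003], [0, 0, -0.01], [0, 0, 0], [0, 0, 0]], "twist": [[0, 1.0, 0], [0, 0, 0], [0, 0, 0], [0, 0, 0]]}}

```text
time: 3.75
eef_pos: [0.5632, 0.1416, 0.0262]
tcp_rot: [0.996, 0.092, 0.004, -0.001]
contact_force: [0.8, -0.5, -0.1]
opening: 0.797
```

```bash
python3 - <<'E'
from h import *
st(10.5,[.5598,.1404,.011])
E
```

```text
t 3.75 p [0.5632 0.1416 0.0262] rotcorr [-0.13  0.47 -0.02] F [ 0.79 -0.5  -0.1 ] T [ 0.02 -0.02 -0.  ] op 0.797
delta [-0.0034 -0.0012 -0.0152]
```

>>> {"fn": "move_arm", "kwargs": {"linear": [[-0.005, -0.0015, -0.006], [0, 0, -0.008], [0, 0, -0.004], [0, 0, 0], [0, 0, 0]], "twist": [[0, 0.7, 0], [0, 0, 0], [0, 0, 0], [0, 0, 0], [0, 0, 0]], "grip": 0.6}}

```text
time: 4.17
eef_pos: [0.5573, 0.1398, 0.0063]
tcp_rot: [0.996, 0.092, -0.003, -0.001]
contact_force: [0.1, -1.1, 0.2]
opening: 0.6
```

```bash
python3 - <<'E'
from h import *
st(10.5,[.5598,.1404,.011])
E
```

```text
t 4.17 p [0.5573 0.1398 0.0063] rotcorr [-0.13 -0.34 -0.02] F [ 0.14 -1.09  0.24] T [-0.01 -0.05  0.02] op 0.6
delta [0.0025 0.0006 0.0047]
```

>>> {"fn": "move_arm", "kwargs": {"linear": [[0.003, 0.0007, 0.006], [0, 0, 0], [0, 0, 0]], "twist": [[0, -0.3, 0], [0, 0, 0], [0, 0, 0]]}}

```text
time: 4.42
eef_pos: [0.5604, 0.1405, 0.0123]
tcp_rot: [0.996, 0.092, -0.001, -0.001]
contact_force: [-0.1, 0.1, 0.1]
opening: 0.599
```

```bash
python3 - <<'E'
from h import *
st(10.5,[.5598,.1404,.011])
c=cam('wrist'); cv2.imwrite('pics/w3.png',c['img'])
E
```

```text
t 4.42 p [0.5604 0.1405 0.0123] rotcorr [-0.12 -0.08 -0.01] F [-0.1   0.13  0.1 ] T [-0.    0.05 -0.02] op 0.599
delta [-0.0006 -0.0001 -0.0013]
```

View pics/w3.png

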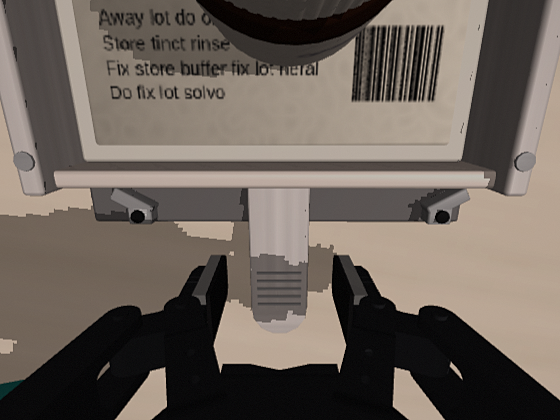

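The tab (u about 279) is centred between the pads (u about 280). I'll close on it now.

>>> {"fn": "move_arm", "kwargs": {"linear": [[0, 0, 0], [0, 0, 0], [0, 0, 0], [0, 0, 0], [0, 0, 0], [0, 0, 0], [0, 0, 0], [0, 0, 0]], "twist": [[0, 0, 0], [0, 0, 0], [0, 0, 0], [0, 0, 0], [0, 0, 0], [0, 0, 0], [0, 0, 0], [0, 0, 0]], "grip": 0.0, "force": 70}}

```text
time: 5.13
eef_pos: [0.5614, 0.1407, 0.0137]
tcp_rot: [0.996, 0.092, 0.001, -0.001]
contact_force: [-0.6, -0.2, 0.5]
opening: 0.28
```

```bash
python3 - <<'E'
from h import *
st(10.5,[.5604,.1405,.0123])
E
```

```text
t 5.13 p [0.5614 0.1407 0.0137] rotcorr [-0.14  0.07 -0.03] F [-0.59 -0.21  0.46] T [ 0.06  0.04 -0.03] op 0.28
delta [-0.001  -0.0002 -0.0014]
```

>>> {"fn": "move_arm", "kwargs": {"linear": [[-0.0022, -0.0036, -0.0003], [-0.0022, -0.0036, -0.0003], [-0.0022, -0.0036, -0.0003], [-0.0022, -0.0036, 0]], "twist": [[0, 0, 0], [0, 0, 0], [0, 0, 0], [0, 0, 0]]}}

```text
time: 5.47
eef_pos: [0.5549, 0.1271, 0.0138]
tcp_rot: [0.996, 0.093, 0.005, -0.002]
contact_force: [3.2, 1.7, -2.0]
opening: 0.275
```

```bash
cat >> h.py <<'E'
def dr(yaw=10.5,p0=(.5614,.1407)):
    s=st(yaw); d=s['eef_pos'][:2]-np.array(p0); print('drawn mm',(-d@EX[:2]*1000).round(2),'side(+y)',(d@EY[:2]*1000).round(2),'Fdraw',(s['contact_force']@EX).round(2),'Fside',(s['contact_force']@EY).round(2)); return s
E
python3 - <<'E'
from h import *
dr()
E
```

```text
t 5.47 p [0.5549 0.1271 0.0138] rotcorr [-0.28  0.53 -0.16] F [ 3.25  1.73 -2.  ] T [ 0.35 -0.33  0.13] op 0.275
drawn mm 8.9 side(+y) -12.18 Fdraw 3.51 Fside 1.11
```

My sideways figure was wrong: the tray went 12 mm across instead of about 5. No flare has been touched (front corners at about -50 mm, force 3.5 N), so I'll move back sideways.

>>> {"fn": "move_arm", "kwargs": {"linear": [[-0.0004, 0.002, -0.0005], [-0.0004, 0.002, -0.0003], [-0.0004, 0.002, -0.0003], [-0.0002, 0.001, 0]], "twist": [[-0.1, 0.3, -0.1], [0, 0.2, 0], [0, 0, 0], [0, 0, 0]]}}

```text
time: 5.8
eef_pos: [0.5541, 0.1303, 0.0137]
tcp_rot: [0.996, 0.089, 0.0, 0.001]
contact_force: [1.1, -2.7, 0.8]
opening: 0.283
```

```bash
python3 - <<'E'
from h import *
dr()
c=cam('wrist'); cv2.imwrite('pics/w4.png',c['img'])
E
```

```text
t 5.8 p [0.5541 0.1303 0.0137] rotcorr [0.08 0.05 0.24] F [ 1.06 -2.7   0.77] T [-0.29 -0.25 -0.22] op 0.283
drawn mm 9.1 side(+y) -8.88 Fdraw 0.55 Fside -2.85
```

View pics/w4.png

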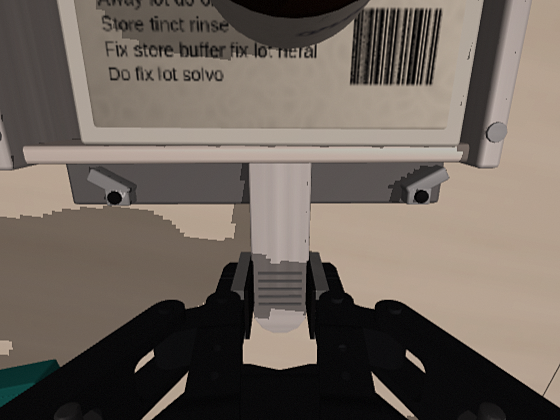

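The tab is at u about 280 and the midpoint between the jaws at about 268, so I still need roughly 4–5 mm towards +y.

```bash
python3 - <<'E'
import cv2
im=cv2.imread('pics/w4.png')
a=im[150:210,60:450]; cv2.imwrite('pics/w4z.png',cv2.resize(a,(0,0),fx=2,fy=4,interpolation=cv2.INTER_NEAREST))
E
```

```text
(no output)
```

View pics/w4z.png

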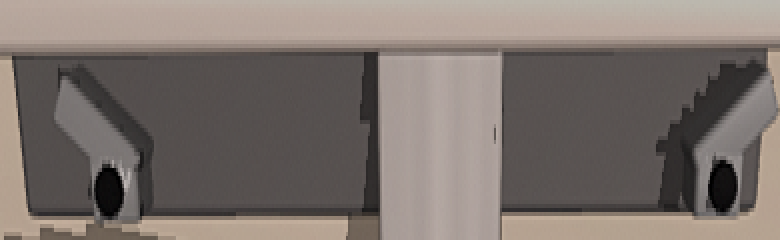

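>>> {"fn": "move_arm", "kwargs": {"linear": [[-0.0004, 0.0025, -0.0003], [-0.0004, 0.0025, -0.0003], [-0.0002, 0.001, 0]], "twist": [[0, 0, 0.2], [0, 0.1, 0], [0, 0, 0]]}}

```text
time: 6.1
eef_pos: [0.5534, 0.1361, 0.0137]
tcp_rot: [0.996, 0.091, -0.001, 0.001]
contact_force: [0.9, -2.8, 1.6]
opening: 0.279
```

```bash
python3 - <<'E'
from h import *
dr()
E
```

```text
t 6.1 p [0.5534 0.1361 0.0137] rotcorr [ 0.13 -0.06  0.11] F [ 0.88 -2.76  1.57] T [-0.37 -0.16 -0.25] op 0.279
drawn mm 8.7 side(+y) -3.03 Fdraw 0.36 Fside -2.88
```

>>> {"fn": "move_arm", "kwargs": {"linear": [[-0.0026, -0.001, -0.0003], [-0.0029, -0.0009, -0.0002], [-0.003, -0.0005, 0]], "twist": [[0, 0, 0.1], [0, 0, 0], [0, 0, 0]]}}

```text
time: 6.35
eef_pos: [0.5472, 0.1358, 0.0137]
tcp_rot: [0.996, 0.092, 0.004, -0.0]
contact_force: [4.0, -0.3, -0.1]
opening: 0.283
```

```bash
python3 - <<'E'
from h import *
dr()
E
```

```text
t 6.35 p [0.5472 0.1358 0.0137] rotcorr [-0.06  0.4  -0.06] F [ 3.96 -0.34 -0.09] T [ 0.08 -0.47 -0.13] op 0.283
drawn mm 14.9 side(+y) -2.21 Fdraw 3.83 Fside -1.06
```

>>> {"fn": "move_arm", "kwargs": {"linear": [[0.0003, -0.002, 0], [0.0002, -0.001, 0], [0, 0, 0]], "twist": [[0, 0.4, 0], [0, 0, 0], [0, 0, 0]]}}

```text
time: 6.6
eef_pos: [0.5466, 0.1344, 0.0137]
tcp_rot: [0.996, 0.094, -0.0, -0.002]
contact_force: [3.6, -0.4, 0.4]
opening: 0.281
```

```bash
python3 - <<'E'
from h import *
dr()
E
```

```text
t 6.6 p [0.5466 0.1344 0.0137] rotcorr [-0.17 -0.05 -0.26] F [ 3.59 -0.43  0.45] T [-0.05 -0.48  0.01] op 0.281
drawn mm 15.71 side(+y) -3.48 Fdraw 3.45 Fside -1.08
```

>>> {"fn": "move_arm", "kwargs": {"linear": [[-0.001, -0.0014, -0.0001], [-0.002, -0.0007, 0], [-0.002, -0.0004, 0], [0, 0, 0]], "twist": [[-0.1, 0, -0.2], [0, 0.1, 0], [0, 0.1, 0], [0, 0, 0]]}}

```text
time: 6.93
eef_pos: [0.5421, 0.1321, 0.0137]
tcp_rot: [0.996, 0.092, -0.001, -0.001]
contact_force: [2.8, 2.4, 0.6]
opening: 0.282
```

```bash
python3 - <<'E'
from h import *
dr()
E
```

```text
t 6.93 p [0.5421 0.1321 0.0137] rotcorr [-0.1  -0.11 -0.08] F [2.81 2.37 0.57] T [ 0.35 -0.47  0.03] op 0.282
drawn mm 20.55 side(+y) -4.89 Fdraw 3.2 Fside 1.81
```

>>> {"fn": "move_arm", "kwargs": {"linear": [[-0.002, 0.0004, 0], [-0.002, 0.0, 0], [-0.002, -0.0004, 0], [0, 0, 0]], "twist": [[-0.1, 0, 0], [0, 0, 0], [0, 0, 0], [0, 0, 0]]}}

```text
time: 7.27
eef_pos: [0.5358, 0.1316, 0.0137]
tcp_rot: [0.996, 0.091, -0.001, 0.0]
contact_force: [3.8, 1.4, -0.8]
opening: 0.279
```

```bash
python3 - <<'E'
from h import *
dr()
c=cam('wrist'); cv2.imwrite('pics/w5.png',c['img'])
E
```

```text
t 7.27 p [0.5358 0.1316 0.0137] rotcorr [ 0.01 -0.06  0.03] F [ 3.77  1.43 -0.85] T [ 0.27 -0.57  0.01] op 0.279
drawn mm 26.8 side(+y) -4.25 Fdraw 3.97 Fside 0.72
```

View pics/w5.png

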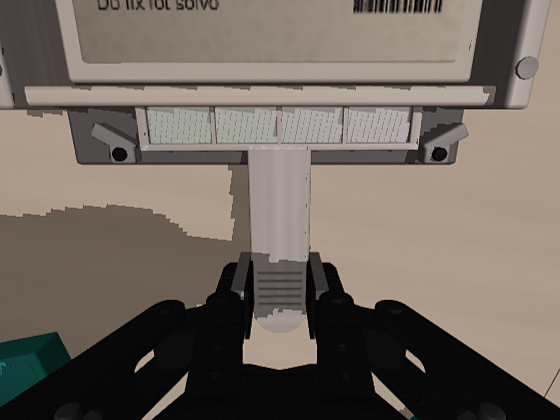

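The tray front is at v≈150, with its corners at (138,150) and (420,150) centred between the jaws. I'll draw on.

>>> {"fn": "move_arm", "kwargs": {"linear": [[-0.002, -0.0004, 0], [-0.003, -0.0006, 0], [-0.003, -0.0006, 0], [-0.003, -0.0006, 0], [-0.0015, -0.0003, 0]], "twist": [[0, 0, 0], [0, 0, 0], [0, 0, 0], [0, 0, 0], [0, 0, 0]]}}

```text
time: 7.73
eef_pos: [0.5226, 0.1288, 0.0138]
tcp_rot: [0.996, 0.091, -0.0, 0.0]
contact_force: [3.9, 1.7, 1.1]
opening: 0.282
```

```bash
python3 - <<'E'
from h import *
dr()
E
```

```text
t 7.73 p [0.5226 0.1288 0.0138] rotcorr [ 0.01 -0.04  0.04] F [3.89 1.75 1.08] T [ 0.25 -0.79  0.02] op 0.282
drawn mm 40.35 side(+y) -4.58 Fdraw 4.14 Fside 1.01
```

>>> {"fn": "move_arm", "kwargs": {"linear": [[-0.003, -0.0005, 0], [-0.0035, -0.0006, 0], [-0.0035, -0.0006, 0], [-0.0035, -0.0006, 0], [-0.003, -0.0005, 0], [-0.002, -0.0004, 0]], "twist": [[0, 0, 0], [0, 0, 0], [0, 0, 0], [0, 0, 0], [0, 0, 0], [0, 0, 0]]}}

```text
time: 8.23
eef_pos: [0.5012, 0.1251, 0.0136]
tcp_rot: [0.996, 0.091, -0.001, 0.0]
contact_force: [2.0, 0.5, 0.9]
opening: 0.28
```

```bash
python3 - <<'E'
from h import *
dr()
c=cam('wrist'); cv2.imwrite('pics/w6.png',c['img'])
E
```

```text
t 8.23 p [0.5012 0.1251 0.0136] rotcorr [ 0.03 -0.16  0.04] F [2.03 0.5  0.94] T [ 0.12 -0.4  -0.01] op 0.28
drawn mm 62.06 side(+y) -4.37 Fdraw 2.09 Fside 0.12
```

View pics/w6.png

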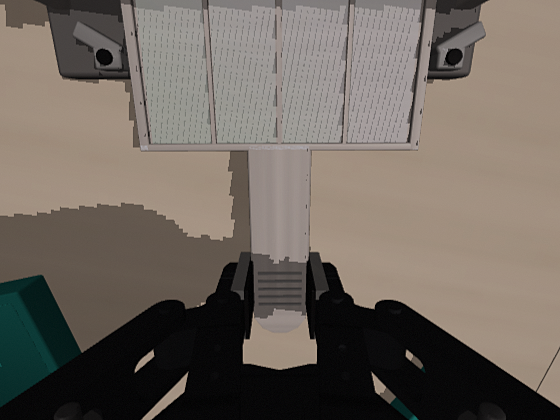

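```bash
python3 - <<'E'
from h import *
W=np.load('pics/top0.npy'); im=cv2.imread('pics/top0.png'); hsv=cv2.cvtColor(im,cv2.COLOR_BGR2HSV)
m=(hsv[...,0]>75)&(hsv[...,0]<100)&(hsv[...,1]>120); 
for b in ((120,190,240,300),(230,290,255,325)):
  k=np.zeros(m.shape,bool); k[b[2]:b[3],b[0]:b[1]]=1; k&=m; P=W[k]; print(P.min(0),P.max(0),cv2.boxPoints(cv2.minAreaRect(P[:,:2].astype(np.float32))).round(3).tolist())
E
```

```text
[nan nan nan] [nan nan nan] [[0.367000013589859, 0.3179999887943268], [0.4090000092983246, 0.21699999272823334], [0.47099998593330383, 0.24300000071525574], [0.42800000309944153, 0.3440000116825104]]
[nan nan nan] [nan nan nan] [[0.34299999475479126, 0.003000000026077032], [0.4429999887943268, -0.03700000047683716], [0.46700000762939453, 0.023000000044703484], [0.367000013589859, 0.06300000101327896]]
```

>>> {"fn": "move_arm", "kwargs": {"linear": [[-0.003, -0.0005, 0], [-0.0035, -0.0006, 0], [-0.0035, -0.0006, 0], [-0.0035, -0.0006, 0], [-0.0035, -0.0006, 0], [-0.0035, -0.0006, 0], [-0.0035, -0.0006, 0], [-0.002, -0.0004, 0], [0, 0, 0]], "twist": [[0, -0.1, 0], [0, 0, 0], [0, 0, 0], [0, 0, 0], [0, 0, 0], [0, 0, 0], [0, 0, 0], [0, 0, 0], [0, 0, 0]]}}

```text
time: 9.03
eef_pos: [0.4691, 0.1199, 0.0127]
tcp_rot: [0.996, 0.091, -0.004, 0.0]
contact_force: [1.2, -0.2, 0.7]
opening: 0.279
```

```bash
python3 - <<'E'
from h import *
dr()
c=cam('top'); cv2.imwrite('pics/t7.png',cv2.resize(c['img'][130:260,130:380],None,fx=3.2,fy=3.2,interpolation=cv2.INTER_CUBIC))
c=cam('side'); cv2.imwrite('pics/s7.png',cv2.resize(c['img'][180:300,150:350],None,fx=3.5,fy=3.5,interpolation=cv2.INTER_CUBIC))
E
```

```text
t 9.03 p [0.4691 0.1199 0.0127] rotcorr [ 0.08 -0.43  0.02] F [ 1.16 -0.2   0.74] T [ 0.13 -0.39 -0.06] op 0.279
drawn mm 94.51 side(+y) -3.67 Fdraw 1.11 Fside -0.4
```

View pics/t7.png

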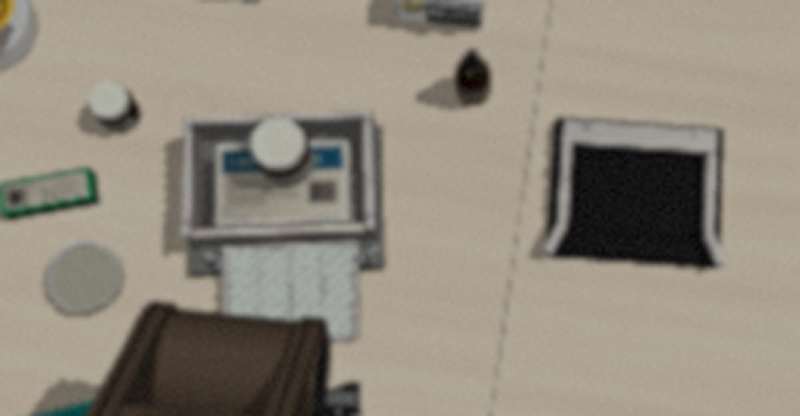

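View pics/s7.png

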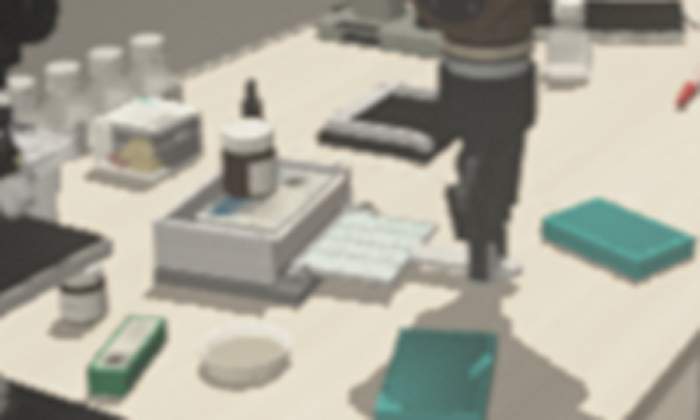

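The jar still stands upright on the packs, and the tray is about 95 mm out. I'll draw the rest.

>>> {"fn": "move_arm", "kwargs": {"linear": [[-0.003, -0.0007, 0.0006], [-0.0035, -0.0008, 0.0005], [-0.0035, -0.0008, 0.0002], [-0.0035, -0.0007, 0.0002], [-0.0035, -0.0006, 0.0001], [-0.0025, -0.0004, 0.0001], [0, 0, 0]], "twist": [[0, -0.3, 0], [0, -0.2, 0], [0, 0, 0], [0, 0, 0], [0, 0, 0], [0, 0, 0], [0, 0, 0]]}}

```text
time: 9.72
eef_pos: [0.4446, 0.1153, 0.0127]
tcp_rot: [0.996, 0.092, -0.003, 0.001]
contact_force: [-0.4, -0.1, -1.3]
opening: 0.282
```

```bash
python3 - <<'E'
from h import *
dr()
E
```

```text
t 9.72 p [0.4446 0.1153 0.0127] rotcorr [ 0.13 -0.39 -0.04] F [-0.37 -0.12 -1.32] T [ 0.    0.13 -0.03] op 0.282
drawn mm 119.51 side(+y) -3.72 Fdraw -0.38 Fside -0.05
```

Drawn 119 mm, so the tray is clear of the stand. I'll raise the grip force, lift, and turn towards the dock yaw, then look at the dock from above and to its left.

>>> {"fn": "move_arm", "kwargs": {"linear": [[0, 0, 0.004], [0, 0, 0.008], [0, 0, 0.012], [0, -0.004, 0.018], [0, -0.006, 0.022], [0, -0.006, 0.022], [0, -0.006, 0.022], [0, -0.006, 0.022], [0, -0.004, 0.022], [0, 0, 0.022], [0, 0, 0.022], [0, 0, 0.022], [0, 0, 0.018], [0, 0, 0.01], [0, 0, 0], [0, 0, 0], [0, 0, 0]], "twist": [[0, 0, 0], [0, 0, 0], [0, 0, 0], [0, 0, 0], [0, 0, 0], [0, 0, 0], [0, 0, -1], [0, 0, -1], [0, 0, -1], [0, 0, -1], [0, 0, -1], [0, 0, 0], [0, 0, 0], [0, 0, 0], [0, 0, 0], [0, 0, 0], [0, 0, 0]], "force": 100}}

```text
time: 11.13
eef_pos: [0.4358, 0.0813, 0.2755]
tcp_rot: [0.999, 0.047, -0.008, 0.001]
contact_force: [-0.3, 0.1, -1.4]
opening: 0.269
```

```bash
python3 - <<'E'
from h import *
st(5)
c=cam('wrist'); cv2.imwrite('pics/w8.png',c['img']); np.save('pics/w8.npy',cloud(c)); 
np.savez('pics/w8c.npz',R=c['R'],t=c['t'],fx=c['fx'],fy=c['fy'],cx=c['cx'],cy=c['cy'])
E
```

```text
t 11.13 p [0.4358 0.0813 0.2755] rotcorr [ 0.15 -0.87 -0.4 ] F [-0.3   0.06 -1.41] T [-0.01  0.09 -0.01] op 0.269
```

View pics/w8.png

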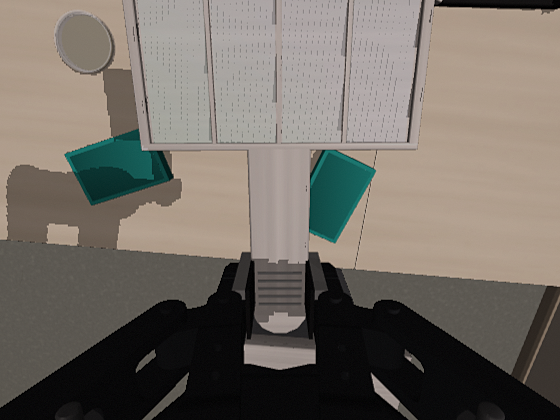

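The dock's edge is just at the top right (440–560, 5). I'll move forward about 12 cm at this height.

>>> {"fn": "move_arm", "kwargs": {"linear": [[0.008, 0, 0], [0.014, 0, 0], [0.018, 0, 0], [0.018, 0, 0], [0.018, 0, 0], [0.014, 0, 0], [0.008, 0, 0], [0, 0, 0], [0, 0, 0]], "twist": [[0, -0.8, 0], [0, 0, 0], [0, 0, 0], [0, 0, 0], [0, 0, 0], [0, 0, 0], [0, 0, 0], [0, 0, 0], [0, 0, 0]]}}

```text
time: 11.93
eef_pos: [0.5354, 0.0815, 0.2605]
tcp_rot: [0.999, 0.047, -0.01, 0.0]
contact_force: [0.3, 0.2, -1.1]
opening: 0.269
```

```bash
python3 - <<'E'
from h import *
st(5)
c=cam('wrist'); cv2.imwrite('pics/w9.png',c['img']); np.save('pics/w9.npy',cloud(c)); 
np.savez('pics/w9c.npz',R=c['R'],t=c['t'],fx=c['fx'],fy=c['fy'],cx=c['cx'],cy=c['cy'])
E
```

```text
t 11.93 p [0.5354 0.0815 0.2605] rotcorr [ 0.1  -1.16 -0.41] F [ 0.34  0.16 -1.08] T [-0.01  0.11 -0.04] op 0.269
```

View pics/w9.png

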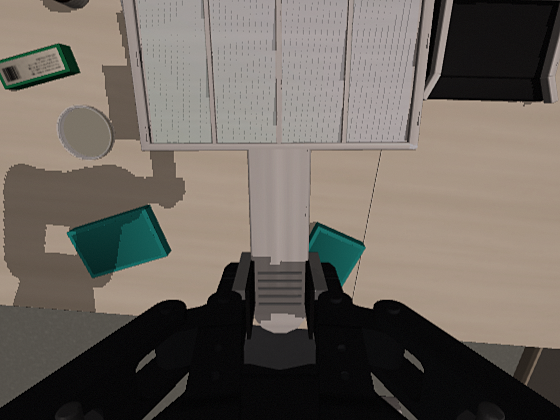

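The dock's front part is at (425–560, 0–103), with both flares visible. I'll zoom in.

```bash
python3 - <<'E'
from h import *
im=cv2.imread('pics/w9.png'); a=im[0:112,412:560]; cv2.imwrite('pics/w9z.png',cv2.resize(a,None,fx=5.3,fy=5.3,interpolation=cv2.INTER_CUBIC))
E
```

```text
(no output)
```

View pics/w9z.png

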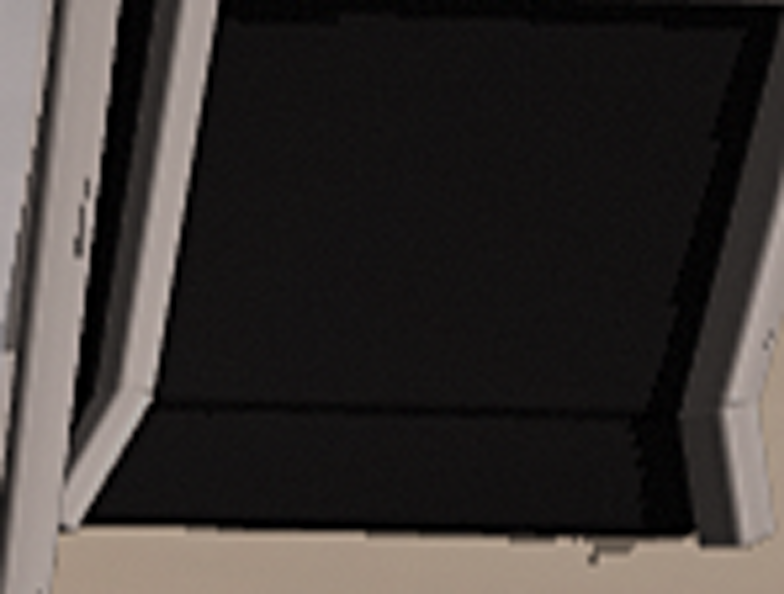

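```bash
python3 - <<'E'
from h import *
c=np.load('pics/w9c.npz'); R,t=c['R'],c['t']
def ray(u,v,z):
    d=R.T@np.array([(u-c['cx'])/c['fx'],(v-c['cy'])/c['fy'],1]); o=-R.T@t; return o+d*(z-o[2])/d[2]
Z=lambda x,y,z: ray(412+(x+.5)/5.3-.5,(y+.5)/5.3-.5,z)
kl=Z(153,400,.024); kr=Z(724,405,.024); l2=Z(217,2,.024); r2=Z(783,205,.024)
ml=Z(83,522,.012); mr=Z(700,540,.012); ftl=Z(78,522,.024); ftr=Z(740,545,.024)
for n in 'kl kr l2 r2 ml mr ftl ftr'.split(): print(n,locals()[n].round(4))
d=kl-kr; print('gap',np.linalg.norm(d),'yaw knees',np.degrees(np.arctan2(-d[0],d[1])))
d=l2-kl; print('yaw left',np.degrees(np.arctan2(d[1],d[0])))
d=r2-kr; print('yaw right',np.degrees(np.arctan2(d[1],d[0])))
d=ftl-ftr; print('mouth',np.linalg.norm(d),np.degrees(np.arctan2(-d[0],d[1])))
m=(kl+kr)/2; print('mid knee',m)
# depth check near cheeks
W=np.load('pics/w9.npy'); 
for u,v in ((438,60),(556,85),(500,40)): print(W[v,u])
E
```

```text
kl [ 0.6571 -0.0805  0.024 ]
kr [ 0.6671 -0.1959  0.024 ]
l2 [ 0.7268 -0.0749  0.024 ]
r2 [ 0.7034 -0.1944  0.024 ]
ml [ 0.6335 -0.0772  0.012 ]
mr [ 0.6424 -0.2096  0.012 ]
ftl [ 0.6328 -0.0709  0.024 ]
ftr [ 0.6413 -0.2089  0.024 ]
gap 0.1158585600187719 yaw knees 4.937658939542595
yaw left 4.565189702872322
yaw right 2.372748948802771
mouth 0.13819616778064034 3.5318277142811683
mid knee [ 0.6621132  -0.13818399  0.024     ]
[ 0.67116604 -0.07358877  0.02526273]
[ 0.6619181  -0.22546149  0.00162098]
[ 0.69873765 -0.14075975  0.0120566 ]
```

>>> {"fn": "move_arm", "kwargs": {"linear": [[-0.003, -0.008, 0], [-0.005, -0.015, -0.005], [-0.006, -0.022, -0.01], [-0.006, -0.028, -0.01], [-0.006, -0.028, -0.01], [-0.006, -0.028, -0.01], [-0.006, -0.028, -0.01], [-0.006, -0.025, -0.01], [-0.006, -0.02, -0.01], [-0.004, -0.012, -0.01], [0, -0.006, -0.005], [0, 0, 0], [0, 0, 0]], "twist": [[0, -0.8, -0.5], [0, -0.4, -0.5], [0, 0, 0], [0, 0, 0], [0, 0, 0], [0, 0, 0], [0, 0, 0], [0, 0, 0], [0, 0, 0], [0, 0, 0], [0, 0, 0], [0, 0, 0], [0, 0, 0]]}}

```text
time: 13.07
eef_pos: [0.4672, -0.1482, 0.1704]
tcp_rot: [0.999, 0.038, 0.007, 0.004]
contact_force: [0.0, 0.2, -1.7]
opening: 0.269
```

```bash
python3 - <<'E'
from h import *
st(4.4,[.480,-.1522,.06])
E
```

```text
t 13.07 p [ 0.4672 -0.1482  0.1704] rotcorr [0.47 0.81 0.05] F [ 0.02  0.21 -1.72] T [ 0.07  0.09 -0.03] op 0.269
delta [ 0.0128 -0.004  -0.1104]
```

>>> {"fn": "move_arm", "kwargs": {"linear": [[0.006, -0.002, -0.01], [0.003, -0.002, -0.02], [0, 0, -0.025], [0, 0, -0.025], [0, 0, -0.02], [0, 0, -0.01], [0, 0, 0], [0, 0, 0]], "twist": [[0.4, 0.7, 0], [0, 0, 0], [0, 0, 0], [0, 0, 0], [0, 0, 0], [0, 0, 0], [0, 0, 0], [0, 0, 0]]}}

```text
time: 13.73
eef_pos: [0.4831, -0.148, 0.066]
tcp_rot: [0.999, 0.043, 0.009, 0.005]
contact_force: [0.4, 0.2, -0.6]
opening: 0.27
```

```bash
python3 - <<'E'
from h import *
st(4.4,[.480,-.1522,.03])
c=cam('wrist'); cv2.imwrite('pics/w10.png',c['img'])
c=cam('side'); cv2.imwrite('pics/s10.png',cv2.resize(c['img'][170:290,170:370],None,fx=3.5,fy=3.5,interpolation=cv2.INTER_CUBIC))
E
```

```text
t 13.73 p [ 0.4831 -0.148   0.066 ] rotcorr [ 0.48  1.06 -0.47] F [ 0.44  0.17 -0.63] T [-0.    0.1   0.01] op 0.27
delta [-0.0031 -0.0042 -0.036 ]
```

View pics/w10.png

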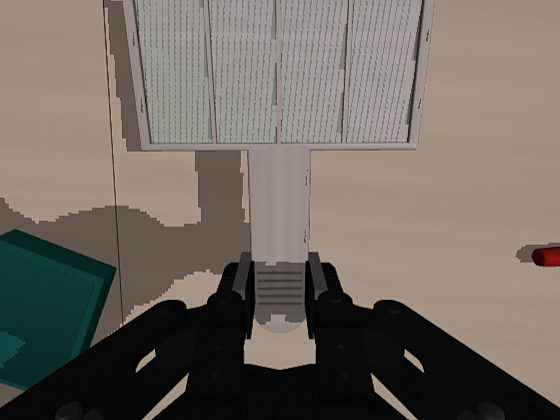

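View pics/s10.png

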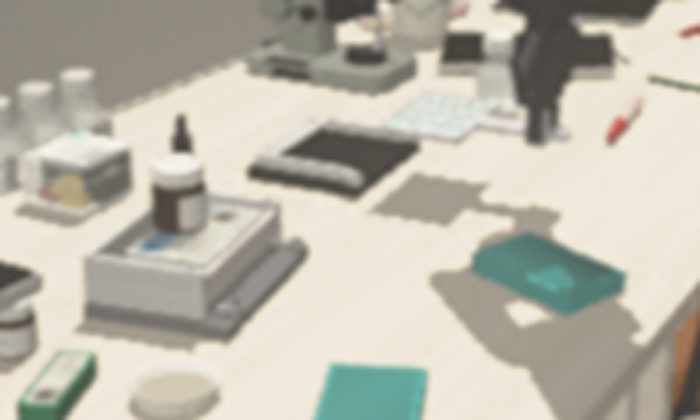

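>>> {"fn": "move_arm", "kwargs": {"linear": [[-0.003, -0.004, -0.008], [0, 0, -0.012], [0, 0, -0.01], [0, 0, -0.004], [0, 0, 0], [0, 0, 0]], "twist": [[0.4, 0.9, -0.4], [0, 0.2, 0], [0, 0, 0], [0, 0, 0], [0, 0, 0], [0, 0, 0]]}}

```text
time: 14.33
eef_pos: [0.483, -0.1546, 0.0334]
tcp_rot: [0.999, 0.038, 0.003, 0.003]
contact_force: [0.2, 0.6, -0.7]
opening: 0.27
```

```bash
python3 - <<'E'
from h import *
st(4.4,[.480,-.1522,.0150])
E
```

```text
t 14.33 p [ 0.483  -0.1546  0.0334] rotcorr [0.33 0.35 0.  ] F [ 0.18  0.57 -0.72] T [-0.03  0.06 -0.03] op 0.27
delta [-0.003   0.0024 -0.0184]
```

>>> {"fn": "move_arm", "kwargs": {"linear": [[-0.003, 0.0025, -0.005], [0, 0, -0.006], [0, 0, -0.005], [0, 0, -0.002], [0, 0, 0], [0, 0, 0]], "twist": [[0.3, 0.4, 0], [0, 0.1, 0], [0, 0, 0], [0, 0, 0], [0, 0, 0], [0, 0, 0]]}}

```text
time: 14.83
eef_pos: [0.4796, -0.1517, 0.0134]
tcp_rot: [0.999, 0.038, -0.002, -0.0]
contact_force: [0.6, -0.0, -1.3]
opening: 0.271
```

```bash
python3 - <<'E'
from h import *
st(4.4,[.480,-.1522,.0150])
E
```

```text
t 14.83 p [ 0.4796 -0.1517  0.0134] rotcorr [-0.02 -0.22  0.01] F [ 0.63 -0.04 -1.3 ] T [ 0.    0.1  -0.04] op 0.271
delta [ 0.0004 -0.0005  0.0016]
```

>>> {"fn": "move_arm", "kwargs": {"linear": [[0, 0, 0.0025], [0, 0, 0], [0, 0, 0]], "twist": [[0, -0.3, 0], [0, 0, 0], [0, 0, 0]]}}

```text
time: 15.08
eef_pos: [0.4798, -0.1518, 0.0164]
tcp_rot: [0.999, 0.038, 0.001, 0.0]
contact_force: [-0.5, -0.6, -1.5]
opening: 0.269
```

```bash
cat >> h.py <<'E'
def dk(yaw=4.4,home=(.6008,-.1429)):
    s=st(yaw); a=np.radians(4.4); ex=np.array([np.cos(a),np.sin(a)]); ey=np.array([-ex[1],ex[0]])
    d=(s['eef_pos'][:2]-np.array(home))*1000; F=s['contact_force'][:2]; print('x to home',(d@ex).round(2),'lat',(d@ey).round(2),'Fin',(F@ex).round(2),'Flat',(F@ey).round(2)); return s
E
python3 - <<'E'
from h import *
dk()
c=cam('side'); cv2.imwrite('pics/s11.png',cv2.resize(c['img'][190:250,220:370],None,fx=5,fy=5,interpolation=cv2.INTER_CUBIC))
E
```

```text
t 15.08 p [ 0.4798 -0.1518  0.0164] rotcorr [-0.01  0.14 -0.  ] F [-0.48 -0.56 -1.49] T [-0.02  0.1  -0.02] op 0.269
x to home -121.28 lat 0.41 Fin -0.52 Flat -0.52
```

View pics/s11.png

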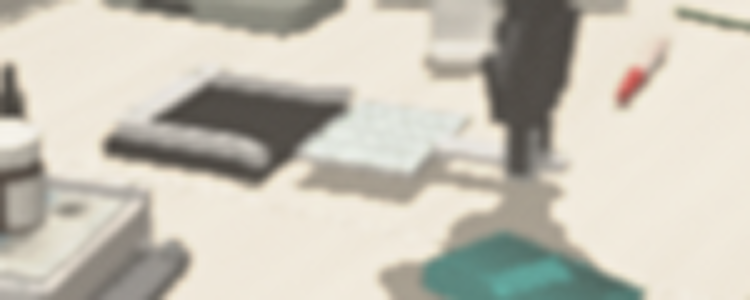

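>>> {"fn": "move_arm", "kwargs": {"linear": [[0.003, 0.0, 0], [0.004, 0.0002, 0], [0.004, 0.0003, 0], [0.004, 0.0003, 0], [0.004, 0.0003, 0], [0.003, 0.0003, 0], [0, 0, 0]], "twist": [[0, 0, 0], [0, 0, 0], [0, 0, 0], [0, 0, 0], [0, 0, 0], [0, 0, 0], [0, 0, 0]]}}

```text
time: 15.72
eef_pos: [0.5055, -0.1508, 0.0175]
tcp_rot: [0.999, 0.038, 0.003, 0.001]
contact_force: [0.1, 0.1, -1.6]
opening: 0.27
```

```bash
python3 - <<'E'
from h import *
dk()
c=cam('wrist'); cv2.imwrite('pics/w12.png',c['img'])
E
```

```text
t 15.72 p [ 0.5055 -0.1508  0.0175] rotcorr [0.07 0.29 0.01] F [ 0.09  0.08 -1.55] T [-0.02  0.16 -0.01] op 0.27
x to home -95.64 lat -0.54 Fin 0.1 Flat 0.07
```

View pics/w12.png

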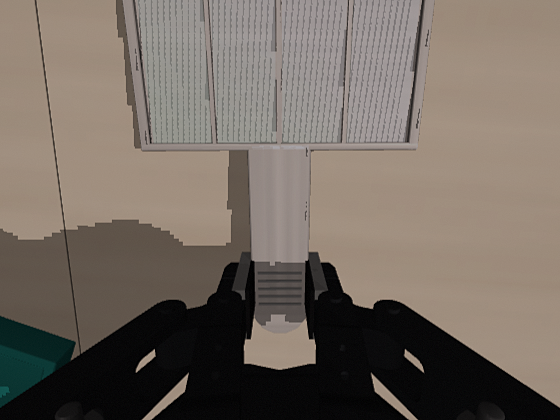

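>>> {"fn": "move_arm", "kwargs": {"linear": [[0.002, 0.0006, -0.001], [0.003, 0.0004, -0.0007], [0.003, 0.0003, -0.0005], [0.003, 0.0003, -0.0003], [0, 0, 0]], "twist": [[0, 0.1, 0], [0, 0, 0], [0, 0, 0], [0, 0, 0], [0, 0, 0]]}}

```text
time: 16.18
eef_pos: [0.5167, -0.1487, 0.0142]
tcp_rot: [0.999, 0.038, 0.001, 0.0]
contact_force: [0.5, -0.7, -0.9]
opening: 0.271
```

```bash
python3 - <<'E'
from h import *
dk()
E
```

```text
t 16.18 p [ 0.5167 -0.1487  0.0142] rotcorr [0.03 0.1  0.01] F [ 0.48 -0.68 -0.93] T [0.03 0.12 0.03] op 0.271
x to home -84.28 lat 0.66 Fin 0.43 Flat -0.72
```

>>> {"fn": "move_arm", "kwargs": {"linear": [[0.002, -0.0004, 0], [0.002, 0, 0], [0.002, 0.0001, 0], [0, 0, 0]], "twist": [[0, 0, 0], [0, 0, 0], [0, 0, 0], [0, 0, 0]]}}

```text
time: 16.52
eef_pos: [0.5182, -0.1477, 0.0119]
tcp_rot: [0.999, 0.038, -0.006, -0.002]
contact_force: [0.9, -0.4, -2.1]
opening: 0.27
```

```bash
python3 - <<'E'
from h import *
dk()
E
```

```text
t 16.52 p [ 0.5182 -0.1477  0.0119] rotcorr [-0.21 -0.66  0.06] F [ 0.89 -0.38 -2.06] T [-0.    0.15  0.03] op 0.27
x to home -82.7 lat 1.57 Fin 0.86 Flat -0.45
```

>>> {"fn": "move_arm", "kwargs": {"linear": [[0, -0.0018, 0.003], [0, 0, 0], [0, 0, 0]], "twist": [[-0.2, -0.8, 0], [0, 0, 0], [0, 0, 0]]}}

```text
time: 16.77
eef_pos: [0.5191, -0.1499, 0.0153]
tcp_rot: [0.999, 0.038, 0.003, 0.0]
contact_force: [-0.1, -0.7, -1.1]
opening: 0.265
```

```bash
python3 - <<'E'
from h import *
dk()
E
```

```text
t 16.77 p [ 0.5191 -0.1499  0.0153] rotcorr [0.04 0.36 0.06] F [-0.11 -0.72 -1.13] T [-0.    0.11 -0.07] op 0.265
x to home -82.04 lat -0.71 Fin -0.17 Flat -0.71
```

>>> {"fn": "move_arm", "kwargs": {"linear": [[0.002, 0.0006, 0], [0.002, 0.0003, 0], [0.002, 0.0002, 0], [0.002, 0.0001, 0]], "twist": [[0, 0.1, 0], [0, 0, 0], [0, 0, 0], [0, 0, 0]]}}

```text
time: 17.1
eef_pos: [0.5287, -0.149, 0.0164]
tcp_rot: [0.999, 0.038, 0.004, 0.001]
contact_force: [0.8, 0.1, -0.6]
opening: 0.268
```

```bash
python3 - <<'E'
from h import *
dk()
E
```

```text
t 17.1 p [ 0.5287 -0.149   0.0164] rotcorr [0.11 0.42 0.08] F [ 0.8   0.08 -0.58] T [-0.03  0.05  0.02] op 0.268
x to home -72.41 lat -0.58 Fin 0.8 Flat 0.02
```

>>> {"fn": "move_arm", "kwargs": {"linear": [[0.003, 0.0004, -0.001], [0.003, 0.0003, -0.0005], [0.003, 0.0002, 0], [0.003, 0.0002, 0], [0.002, 0.0002, 0]], "twist": [[0.1, 0.1, 0], [0, 0, 0], [0, 0, 0], [0, 0, 0], [0, 0, 0]]}}

```text
time: 17.52
eef_pos: [0.5447, -0.1476, 0.0147]
tcp_rot: [0.999, 0.038, 0.003, 0.0]
contact_force: [-0.6, -0.6, -1.5]
opening: 0.268
```

```bash
python3 - <<'E'
from h import *
dk()
E
```

```text
t 17.52 p [ 0.5447 -0.1476  0.0147] rotcorr [0.01 0.34 0.06] F [-0.55 -0.61 -1.52] T [-0.03  0.09 -0.  ] op 0.268
x to home -56.26 lat -0.36 Fin -0.6 Flat -0.56
```

>>> {"fn": "move_arm", "kwargs": {"linear": [[0.003, 0.0004, 0], [0.003, 0.0003, 0], [0.003, 0.0002, 0], [0.003, 0.0002, 0], [0.003, 0.0002, 0], [0.002, 0.0002, 0]], "twist": [[0, 0.1, 0], [0, 0, 0], [0, 0, 0], [0, 0, 0], [0, 0, 0], [0, 0, 0]]}}

```text
time: 18.02
eef_pos: [0.5638, -0.1459, 0.0146]
tcp_rot: [0.999, 0.038, 0.002, 0.0]
contact_force: [-0.0, -1.3, -1.3]
opening: 0.272
```

```bash
python3 - <<'E'
from h import *
dk()
c=cam('wrist'); cv2.imwrite('pics/w13.png',c['img'])
E
```

```text
t 18.02 p [ 0.5638 -0.1459  0.0146] rotcorr [0.01 0.24 0.05] F [-0.04 -1.29 -1.33] T [0.06 0.07 0.06] op 0.272
x to home -37.12 lat -0.12 Fin -0.14 Flat -1.28
```

View pics/w13.png

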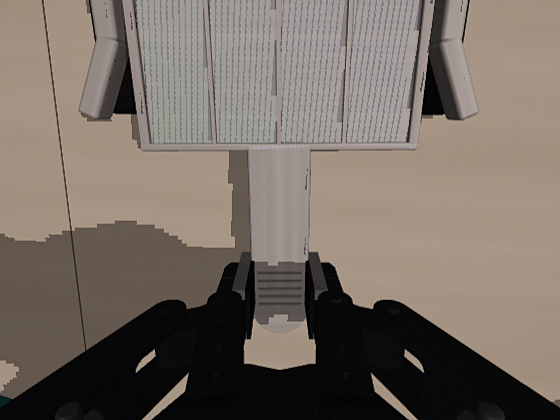

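The tray lies centred between the flares, with the cheek knees at (124,42) and (434,42). I'll continue in.

>>> {"fn": "move_arm", "kwargs": {"linear": [[0.003, 0.0, 0], [0.003, 0.0001, 0], [0.003, 0.0002, 0], [0.003, 0.0002, 0], [0.003, 0.0002, 0], [0.002, 0.0002, 0]], "twist": [[0, 0.1, 0], [0, 0, 0], [0, 0, 0], [0, 0, 0], [0, 0, 0], [0, 0, 0]]}}

```text
time: 18.57
eef_pos: [0.5825, -0.1449, 0.0147]
tcp_rot: [0.999, 0.038, 0.001, 0.0]
contact_force: [-0.9, 0.2, -0.8]
opening: 0.267
```

```bash
python3 - <<'E'
from h import *
dk()
E
```

```text
t 18.57 p [ 0.5825 -0.1449  0.0147] rotcorr [0.   0.14 0.06] F [-0.87  0.17 -0.82] T [-0.03  0.1  -0.03] op 0.267
x to home -18.37 lat -0.62 Fin -0.85 Flat 0.24
```

>>> {"fn": "move_arm", "kwargs": {"linear": [[0.002, 0.0004, -0.0003], [0.002, 0.0003, 0], [0.002, 0.0002, 0], [0.002, 0.0002, 0], [0, 0, 0]], "twist": [[0, 0.1, 0], [0, 0, 0], [0, 0, 0], [0, 0, 0], [0, 0, 0]]}}

```text
time: 18.98
eef_pos: [0.592, -0.1437, 0.0145]
tcp_rot: [0.999, 0.038, 0.0, 0.0]
contact_force: [-0.0, 1.0, -1.3]
opening: 0.267
```

```bash
python3 - <<'E'
from h import *
dk()
E
```

```text
t 18.98 p [ 0.592  -0.1437  0.0145] rotcorr [0.01 0.06 0.05] F [-0.    1.02 -1.27] T [ 0.02  0.05 -0.03] op 0.267
x to home -8.84 lat -0.09 Fin 0.08 Flat 1.01
```

Next are small steps towards the stop, watching the force.

>>> {"fn": "move_arm", "kwargs": {"linear": [[0.0015, 0.0001, -0.0002], [0.0015, 0.0001, 0], [0.0015, 0.0001, 0], [0, 0, 0]], "twist": [[0, 0, 0], [0, 0, 0], [0, 0, 0], [0, 0, 0]]}}

```text
time: 19.32
eef_pos: [0.5969, -0.1433, 0.0143]
tcp_rot: [0.999, 0.038, 0.0, 0.0]
contact_force: [-0.7, 0.6, -0.7]
opening: 0.274
```

```bash
python3 - <<'E'
from h import *
dk()
E
```

```text
t 19.32 p [ 0.5969 -0.1433  0.0143] rotcorr [0.01 0.05 0.05] F [-0.73  0.64 -0.67] T [0.09 0.   0.03] op 0.274
x to home -3.94 lat -0.12 Fin -0.68 Flat 0.7
```

>>> {"fn": "move_arm", "kwargs": {"linear": [[0.0012, 0.0001, -0.0002], [0.0012, 0.0001, 0], [0, 0, 0]], "twist": [[0, 0, 0], [0, 0, 0], [0, 0, 0]]}}

```text
time: 19.57
eef_pos: [0.5992, -0.143, 0.014]
tcp_rot: [0.999, 0.038, -0.0, -0.0]
contact_force: [-0.9, 0.1, 0.2]
opening: 0.271
```

```bash
python3 - <<'E'
from h import *
dk()
E
```

```text
t 19.57 p [ 0.5992 -0.143   0.014 ] rotcorr [-0.02 -0.    0.06] F [-0.93  0.09  0.21] T [0.09 0.06 0.05] op 0.271
x to home -1.64 lat 0.01 Fin -0.92 Flat 0.16
```

>>> {"fn": "move_arm", "kwargs": {"linear": [[0.001, 0.0001, 0], [0.001, 0.0001, 0]], "twist": [[0, 0, 0], [0, 0, 0]]}}

```text
time: 19.73
eef_pos: [0.5993, -0.1427, 0.0137]
tcp_rot: [0.999, 0.038, -0.003, -0.001]
contact_force: [-5.2, -0.6, 3.7]
opening: 0.27
```

```bash
python3 - <<'E'
from h import *
dk()
E
```

```text
t 19.73 p [ 0.5993 -0.1427  0.0137] rotcorr [-0.07 -0.33  0.07] F [-5.25 -0.59  3.72] T [-0.12  0.83 -0.07] op 0.27
x to home -1.46 lat 0.3 Fin -5.28 Flat -0.19
```

End stop felt: 5.3 N with no further advance, within 1.5 mm of the computed home position. I'll press once more with the pitch corrected.

>>> {"fn": "move_arm", "kwargs": {"linear": [[0.0008, 0, 0.0002], [0.0008, 0, 0]], "twist": [[0, -0.3, 0.1], [0, 0, 0]]}}

```text
time: 19.9
eef_pos: [0.5993, -0.1427, 0.0137]
tcp_rot: [0.999, 0.038, -0.002, -0.001]
contact_force: [-5.0, 0.4, 3.5]
opening: 0.27
```

```bash
python3 - <<'E'
from h import *
dk()
c=cam('wrist'); cv2.imwrite('pics/w14.png',c['img'])
E
```

```text
t 19.9 p [ 0.5993 -0.1427  0.0137] rotcorr [-0.12 -0.28  0.01] F [-4.97  0.38  3.54] T [-0.06  0.8  -0.07] op 0.27
x to home -1.45 lat 0.33 Fin -4.93 Flat 0.76
```

View pics/w14.png

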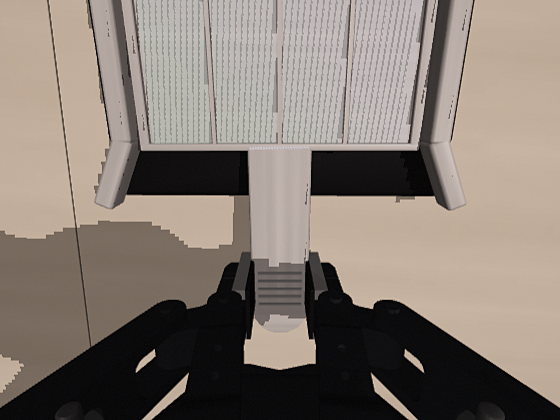

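The tray's front edge is at v≈148, just in front of the flare knees at v≈143, as expected when home. I'll let go.

>>> {"fn": "move_arm", "kwargs": {"linear": [[0, 0, 0], [0, 0, 0], [0, 0, 0], [0, 0, 0], [0, 0, 0], [0, 0, 0]], "twist": [[0, 0, 0], [0, 0, 0], [0, 0, 0], [0, 0, 0], [0, 0, 0], [0, 0, 0]], "grip": 0.6}}

```text
time: 20.45
eef_pos: [0.6036, -0.1434, 0.0152]
tcp_rot: [0.999, 0.039, 0.003, 0.0]
contact_force: [-0.0, 0.4, -0.0]
opening: 0.599
```

```bash
python3 - <<'E'
from h import *
dk()
c=cam('wrist'); cv2.imwrite('pics/w15.png',c['img'])
E
```

```text
t 20.45 p [ 0.6036 -0.1434  0.0152] rotcorr [ 0.04  0.36 -0.02] F [-0.03  0.42 -0.03] T [-0.04  0.05  0.01] op 0.599
x to home 2.74 lat -0.71 Fin 0.0 Flat 0.42
```

View pics/w15.png

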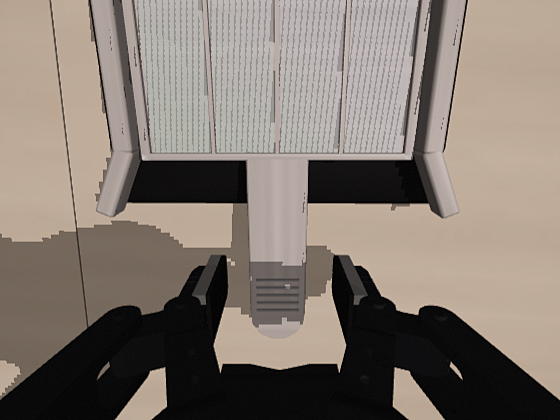

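The pads are open and clear of the tab. I'll go straight up and look.

>>> {"fn": "move_arm", "kwargs": {"linear": [[0, 0, 0.004], [0, 0, 0.008], [-0.002, 0, 0.015], [-0.004, 0, 0.02], [-0.008, 0, 0.025], [-0.01, 0, 0.025], [-0.01, 0, 0.025], [-0.01, 0, 0.025], [-0.008, 0, 0.02], [0, 0, 0.01], [0, 0, 0], [0, 0, 0]], "twist": [[0, 0, 0], [0, 0, 0], [0, 0, 0], [0, 0, 0], [0, 0, 0], [0, 0, 0], [0, 0, 0], [0, 0, 0], [0, 0, 0], [0, 0, 0], [0, 0, 0], [0, 0, 0]]}}

```text
time: 21.5
eef_pos: [0.5485, -0.1425, 0.2057]
tcp_rot: [0.999, 0.039, 0.005, 0.002]
contact_force: [0.6, 0.3, -0.9]
opening: 0.599
```

```bash
python3 - <<'E'
from h import *
st(4.4)
c=cam('wrist'); cv2.imwrite('pics/w16.png',c['img'])
W=cloud(c); np.save('pics/w16.npy',W); np.savez('pics/w16c.npz',R=c['R'],t=c['t'],fx=c['fx'],fy=c['fy'],cx=c['cx'],cy=c['cy'])
c=cam('side'); cv2.imwrite('pics/s16.png',cv2.resize(c['img'][180:290,170:350],None,fx=4.2,fy=4.2,interpolation=cv2.INTER_CUBIC))
E
```

```text
t 21.5 p [ 0.5485 -0.1425  0.2057] rotcorr [ 0.15  0.62 -0.04] F [ 0.59  0.32 -0.85] T [-0.01 -0.04 -0.07] op 0.599
```

View pics/w16.png

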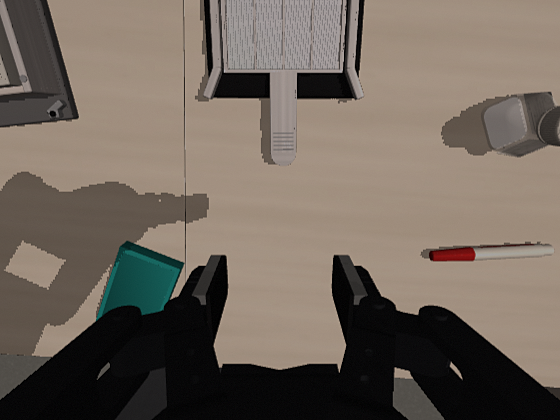

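View pics/s16.png

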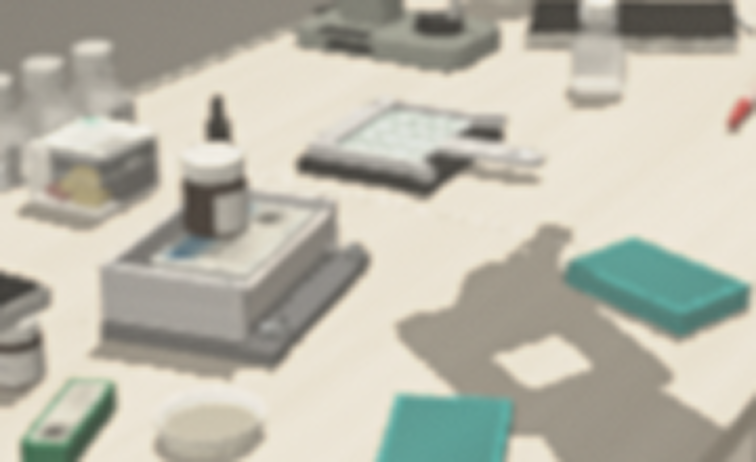

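The jar is upright and the tray is in the dock. For a close check of the home position and of the stand, I'll move forward at height.

>>> {"fn": "move_arm", "kwargs": {"linear": [[0.01, 0.004, 0], [0.02, 0.01, 0], [0.025, 0.012, 0.01], [0.025, 0.012, 0.01], [0.025, 0.012, 0.01], [0.02, 0.012, 0.01], [0.01, 0.006, 0], [0, 0, 0], [0, 0, 0]], "twist": [[0, 0.6, 0], [0, 0, 0], [0, 0, 0], [0, 0, 0], [0, 0, 0], [0, 0, 0], [0, 0, 0], [0, 0, 0], [0, 0, 0]]}}

```text
time: 22.35
eef_pos: [0.6836, -0.0684, 0.2226]
tcp_rot: [0.999, 0.038, -0.018, -0.005]
contact_force: [0.8, -0.1, -0.7]
opening: 0.602
```

```bash
python3 - <<'E'
from h import *
st(4.4)
c=cam('wrist'); cv2.imwrite('pics/w17.png',c['img'])
W=cloud(c); np.save('pics/w17.npy',W); np.savez('pics/w17c.npz',R=c['R'],t=c['t'],fx=c['fx'],fy=c['fy'],cx=c['cx'],cy=c['cy'])
E
```

```text
t 22.35 p [ 0.6836 -0.0684  0.2226] rotcorr [-0.51 -2.03  0.01] F [ 0.81 -0.12 -0.72] T [ 0.01 -0.03 -0.  ] op 0.602
```

View pics/w17.png

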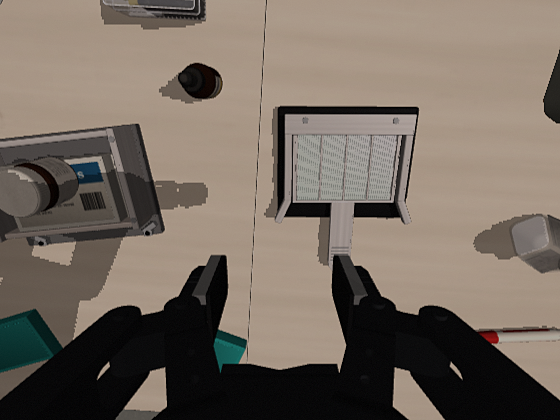

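```bash
python3 - <<'E'
from h import *
im=cv2.imread('pics/w17.png'); a=im[95:240,265:425]; cv2.imwrite('pics/w17z.png',cv2.resize(a,None,fx=4,fy=4,interpolation=cv2.INTER_CUBIC))
a=im[110:260,0:180]; cv2.imwrite('pics/w17y.png',cv2.resize(a,None,fx=3.9,fy=3.9,interpolation=cv2.INTER_CUBIC))
W=np.load('pics/w17.npy')
for u,v in ((100,215),(60,215),(125,190),(85,170),(10,185),(20,190),(30,190),(345,170),(310,180),(390,190),(150,190)): print(u,v,W[v,u].round(4))
E
```

```text
100 215 [0.6348 0.1154 0.0491]
60 215 [0.631  0.1576 0.0481]
125 190 [0.6648 0.086  0.0518]
85 170 [0.6815 0.1248 0.0495]
10 185 [0.6783 0.1552 0.1034]
20 190 [0.6743 0.1485 0.1025]
30 190 [0.6755 0.1389 0.104 ]
345 170 [ 0.6955 -0.1353  0.0195]
310 180 [ 0.6813 -0.0994  0.018 ]
390 190 [ 0.6767 -0.1881  0.0169]
150 190 [0.6544 0.0772 0.0129]
```

View pics/w17z.png

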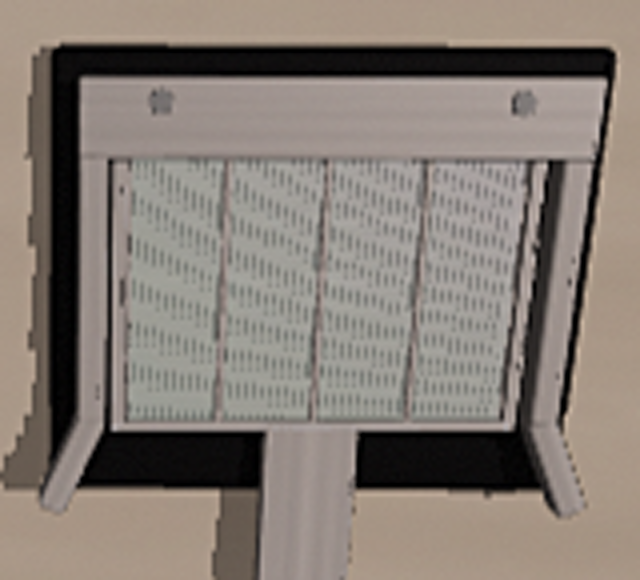

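View pics/w17y.png

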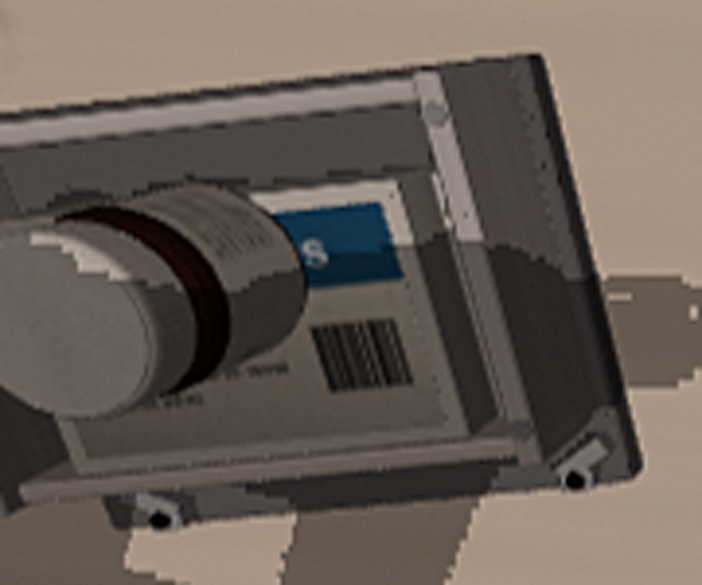

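The stand holds both packs flat (top at 49 mm, expected 48) with the jar upright (lid at 103 mm, expected 103). The tray is fully under the lip, so I'm handing in.

```bash
python3 - <<'E'
from h import *
st(4.4); print(sign_off())
E
```

```text
t 22.4 p [ 0.683  -0.0685  0.2219] rotcorr [-0.54 -2.09  0.03] F [-0.48  0.25 -1.06] T [-0.04 -0.05  0.03] op 0.593
the job is handed in; nothing more can be done
None
```

I drew the tray out by its tab, slid it into the dock and pressed it against the end stop. I then let go and handed the job in at 22.4 s. Readings were taken only between moves, and the largest push among them was about 5 N.

- **Draw:** I lined the tray up about 4 mm to one side to match the off-centre jaws. It came through with no catch, at about 4 N. The tray was drawn 119 mm, so it was clear of the stand before I lifted it.
- **Docking:** The tray went in with about 1 N of side force. It stopped at 5.3 N, and a second press at 5.0 N moved it no further.
- **Last checks:**
    - The tray lies under the lip, with its front edge just in front of the flare knees, as it should when home.
    - The packs lie flat in the stand, with their top at 49 mm (48 expected).
    - The jar is upright, with its lid at 103 mm.
    - The gripper is touching nothing. I moved nothing else, and the things in the last pictures look undisturbed.

**What disagreed:**
- Early in the draw I miscalculated a sideways step. The tray went 12 mm across instead of about 5, still inside the stand and without touching a jaw, and I moved it back.
- The end stop came 1.5 mm before the position I had computed. That is within the measuring error and well past the lip, which would have caught the tray about 8 mm earlier.

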